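Pop the milk strainer's cover and present its filter plate

ROBOT

A 6-joint arm with a two-finger parallel gripper is mounted at the origin on a cart in front of the work surface, level with it; the furniture and walls round the work are solid. World frame = base frame: x ahead of the robot, y to its left, z up, the work surface at z = 0. Lengths are in m, angles in rad, forces in N, time in s.
With the tool pointing down it reaches from about 0.3 to 0.85 m from the base axis. Payload 4.2 kg.
Tool frame: the origin (TCP) lies at the very end of the fingers, on their centre line; the grasp point (between the pads) lies 19 mm behind it; z points along the fingers, y is the line along which they close (so a half turn about z gives the same grasp; the last joint's range is limited). The gripper opens to 91 mm and grips with 3 to 60 N. Pads are 32 mm wide; open, the fingers measure 118 mm over their backs; the gripper's body (76 mm by 178 mm) begins 60 mm behind the grasp point.
Start: joints at [-0.02, 0.32, 1.565, -0, 1.257, -0.02], TCP at [0.575, 0, 0.214] pointing down, gripper open.
Joint ranges: [-3.11, 3.11], [-0.84, 2.01], [0.21, 2.61], [-1.34, 4.49], [0.05, 2.63], [-2.56, 2.56]. Speed limits (rad/s): [2.57, 2.57, 3.14, 3.14, 3.14, 3.14].

INTERFACE

Orientations are given as a 3x3 rotation matrix whose columns are the frame's x, y, z axes.
In Python, from cell import bot gives the robot as it stands. The module is installed in compiled form; this text tells all that it offers.
- The arm moves only by the tool drive_tool, never from a script. Its argument "plan" is a list that holds one entry, the list of rows, each a list of 7 numbers: the turn, a rotation vector about the world's x, y, z in degrees, then the shift along the world's x, y, z in mm, then the opening, from 0 (shut) to 1 (fully open). In form: [[[wx, wy, wz, dx, dy, dz, gripper], ...]]. A call has exactly 8 rows; each row shifts and turns the commanded pose from where the row before left it; what a row does not reach is not made up. A row lasts 1/10 s, in which the tool goes at most 50 mm and 8.59 degrees, less where a joint would pass 70% of its speed; a pose out of reach is approached as far as the arm can. A call is refused whole if a number of a shift passes 50 or a number of a turn 8.59, either way. A call with a gripper value outside its range is refused whole. The fingers move at their own pace and stop on an object; "squeeze" is the grip in N (left out, the last holds). Time passes only in rows, so rows that do not move let the fingers close, or fill a call up. It gives the time, the measured TCP pose, the force, the opening and the grip force at its end, in the units of the state.
- bot.get_obs(): the state, without advancing time (a new reading comes with each control period).
- bot.snapshot(name): name is "scene" or "side" or "wrist"; returns (picture, depth): 400x640x3 uint8, red, green, blue; 400x640 float32, m along the optical axis (not along the pixel's ray), 0 where there is no reading.
- bot.camera_model(name): a dict with "fx", "fy", "cx", "cy" (pixels), "k1" (the pictures are not rectified: a ray, as slopes to the right and down, at radius r is drawn at 1 + k1 r^2 times it, then the intrinsics apply), "view" (4x4, takes a point from world to camera coordinates). Camera axes: x right, y up, looking along -z (the intrinsics and any distortion apply to the point x, -y, -z); pixel columns grow to the right and rows downward; lengths in m; the calibration is good to about 2 mm. A picture is of the moment at which its call begins: read the wrist's pose just before it. camera_model takes no time and is no camera call; for the wrist camera it gives the pose at the moment of the call.
- bot.sign_off(): hands the job in; it is judged then, once.
Trained networks look in the newest picture that a camera, given by its name, has taken for a name from the list of things; names that differ only in an ending like _2 or _b are one class to them, and where a whole thing is asked for, a point or a joint stands for the part that bears it (a point fixed in the world has none). Each returns a list of dicts, best first, with "conf" (0 to 1); they miss things now and then, are a little off and sometimes report something else, mostly with a low value. They report only what shows in the picture. A call takes as long as a camera call. They do not tell look-alikes from the thing itself.
- bot.recognise(camera, target): "at" ([row, column] in pixels, amid what is visible of it).
The state is a dict: "time": time; "q": joint angles; "qd": joint speeds; "joint_efforts": joint torques, N m; "tool_pos": TCP position; "tcp_rot": TCP orientation; "force": force on the tool from outside, world axes, zero at the start; "moment": the same for the moment, N m; "width": opening from 0.0 (shut) to 1.0 (fully open); "grasp_force": force on a finger pad.
Only numpy, scipy, OpenCV 4.12 (cv2) and the standard library are available. Lean on these libraries where they do the work, as an engineer would, in place of code of your own. Each camera call takes 0.05 s, during which the arm holds its last target. There are 200 camera calls.

TASK

Check the filter of the bench milk strainer: its cover is snapped shut without a handle, so pry it loose with the opener that lies on the white board (not with the gripper's fingers), lay the opener back on the board and lift the cover all the way open until it stays. Draw the filter plate straight up out of the strainer and finish while still holding it up still and upright in the gripper, over the empty small crate and well clear of its rim so that it drips in there, with a broad face turned square to the front edge of the table, where it is looked at. Do not disturb the other things on the table.

Things in the scene. Friction and masses are not known exactly. Their poses are not given: they have to be found in the camera images.
- strainer: Milk strainer fixed on the table: steel box 100 (x) x 138 (y) x 80 mm high, walls 4 mm; milk ports on both y sides reach 95 mm from the middle. Origin: centre of underside, on the table; -x its front, +x hinge side. Inside free 92 x 130 mm, floor at 8 mm. The plate stands in the middle, its x along the strainer's x, in vertical guides up to 68 mm above the table, 1.5 to 2 mm clearance.
- flap_angle (a joint): Cover angle (rad): 0 shut, 2.0 open at its stop, where it stays (past about 1.65 it falls open by itself). A spring catch inside the front wall holds it shut: about 6 N up at the front edge and 5 mm of rise there free it; then sprung plungers lift it to about 0.7 rad, where it rests. From there it swings freely, under 2 N at its edge.
- flap: The cover flap: steel panel 142 mm wide, 3 mm thick, with a pry lip 44 mm wide in the middle of its front edge. Origin on the hinge axis; shut, its axes are the strainer's and it reaches towards -x: panel to -107 mm, lip on to -129 mm, the last 12 mm flared up by 6 mm. Underside 2 mm below the origin.
- flap_hinge (a point): Middle of the hinge axis, 53 mm behind (+x) the strainer's middle, 84 mm above the table, axes as the strainer; the axis runs along y. A point of the flap at distance r lies at x = -r cos(flap_angle), z = +r sin(flap_angle) from here.
- pry_ledge (a point): Middle of the outer top edge of the pry ledge, 70 mm in front (-x) of the strainer's middle, 76.5 mm above the table, axes as the strainer. The level ledge is 56 mm wide and runs 20 mm back to the front wall. The shut lip lies 5.5 mm above it (11 mm at the mouth). A blade pushed in to the wall and levered over this edge, handle down by about 0.4 rad (0.5 at most), frees the flap.
- pry_lip (a point): Underside of the flap where the pry lip begins, 103 mm from the hinge axis, in the middle of the flap's width.
- opener: Loose pry tool, 160 mm long, 0.1 kg, lying flat on the board: dark grey handle 80 mm long, 20 wide, 20 high; flat steel blade 80 mm long, 15 wide, 3 thick (the last 10 mm 2 thick), its mid-plane 10 mm above the handle's underside. Origin: underside of the handle where the blade starts; +x along the blade, handle back to x = -80 mm; z up.
- opener_tip (a point): End of the opener's blade, at half thickness, 80 mm ahead (+x) of the opener's origin and 10 mm above it.
- board: White cutting board 260 (x) x 200 (y) x 15 mm, fixed on the table at the right or left of the strainer. Origin: centre of its underside; z up.
- filter_plate: Loose steel filter plate, 0.11 kg, hidden under the flap: upright frame 86 mm wide (x), 5 thick (y, normal to the broad faces), 54 high, with a wire screen; on top a dark grey grip tab 36 mm wide (x), 10 thick (y), 16 high, its top 69.5 mm above the lower edge. Origin: middle of the lower edge, which stands 8 mm above the table in the strainer; z up.
- plate_tab (a point): Centre of the filter plate's grip tab, 61.5 mm above the plate's lower edge.
- drip_crate: Empty white perforated crate, 214 (x) x 288 (y) x 52 mm high, fixed on the table at the left or right of the strainer, its long side (y) pointing away from the robot and a short end lying along the table's front edge (within 0.12 rad). Origin: centre of its underside.
- soft_cheese: Small soft white cheese, 54 x 74 x 48 mm, on a far corner of the board: a bystander.
- bottle: Brown bottle with red cap, diameter 48, 107 mm high, at the back: a bystander.
- brush: Wooden brush 43 x 125 x 38 mm, at the back: a bystander.
- shaker: Metal shaker, diameter 66, 96 mm high, behind the strainer: a bystander.
There are look-alikes about, which are no part of the job. What is shaped like the opener but red is not meant.

How it is judged:
By the outcome, as a careful person would: the job done as asked, in the order asked, and still so for the second after the job is handed in, while the arm keeps its last pose, push and grip.
It also fails if it takes over 69 s, if anything falls off the work surface, if the arm or the gripper's body presses on something with over 40 N, if the wrist force passes 120 N, or if a joint passes its speed limit or range.

## Working session

There is one attempt and no reset: what is moved stays moved. The work goes in short steps, Python scripts to look and compute and a tool call to move; the robot and the scene stay as the last step left them, time stands still between calls to the robot, and variables do not carry over. Pictures are saved under pics/ and viewed, at most 10 in all, crops included, and the job is handed in when it is done.

Besides the shell and the picture viewer there is one more tool, called after "Emit:" as name(argument=value, ...), one argument or row to a line, values as JSON. drive_tool: Moves the arm, as the interface text tells. Its arguments: {"type":"object","properties":{"plan":{"type":"array","items":{"type":"array","items":{"type":"array","items":{"type":"number"}}}},"squeeze":{"type":"number"}},"required":["plan"]}

```bash
mkdir -p pics; cat > h.py <<'E'
import numpy as np, cv2
from cell import bot
def shot(n):
    m=bot.camera_model(n); p,d=bot.snapshot(n); return p,d,m
def ray(m,px):
    K=np.array([[m['fx'],0,m['cx']],[0,m['fy'],m['cy']],[0,0,1.]])
    r,c=px
    u=cv2.undistortPoints(np.array([[[c,r]]],float),K,np.array([m['k1'],0,0,0.]))[0,0]
    T=np.linalg.inv(np.array(m['view']))
    return T[:3,3],T[:3,:3]@np.array([u[0],-u[1],-1.])
def at_z(m,px,z):
    o,v=ray(m,px); return o+v*(z-o[2])/v[2]
def at_d(m,px,d):
    o,v=ray(m,px); r,c=int(round(px[0])),int(round(px[1]))
    w=d[r-1:r+2,c-1:c+2]; w=w[w>0]
    return o+v*np.median(w) if len(w) else None
def cloud(m,d):
    K=np.array([[m['fx'],0,m['cx']],[0,m['fy'],m['cy']],[0,0,1.]])
    rr,cc=np.mgrid[0:d.shape[0],0:d.shape[1]]
    u=cv2.undistortPoints(np.stack([cc,rr],-1).reshape(-1,1,2).astype(float),K,np.array([m['k1'],0,0,0.])).reshape(d.shape+(2,))
    T=np.linalg.inv(np.array(m['view']))
    P=np.stack([u[...,0]*d,-u[...,1]*d,-d],-1)@T[:3,:3].T+T[:3,3]
    P[d<=0]=np.nan; return P
def save(n,p): cv2.imwrite('pics/'+n+'.png',p[...,::-1])
E
python3 - <<'E'
from h import *
np.set_printoptions(precision=3,suppress=True)
ims=[]
for n in ['scene','side']:
    p,d,m=shot(n); ims.append(p); np.savez('/tmp/'+n,p=p,d=d,m=m)
    print(n, np.linalg.inv(np.array(m['view']))[:3,3], m['fx'])
    for t in ['strainer','opener','opener_tip','pry_ledge','pry_lip','board','drip_crate','soft_cheese','shaker']:
        for r in bot.recognise(n,t)[:3]: print(t,np.array(r['at']).round(),round(r['conf'],2),at_d(m,r['at'],d))
for n,p in zip('ab',ims): save('s_'+n,p)
E
```

```text
scene [0.129 0.742 0.473] 364.85536501520335
strainer [222. 299.] 0.94 [0.593 0.112 0.084]
strainer [297. 284.] 0.54 [0.486 0.308 0.035]
opener [234. 407.] 0.74 [ 0.392 -0.093  0.019]
opener [298. 284.] 0.63 [0.485 0.309 0.034]
opener_tip [296. 285.] 0.87 [0.486 0.305 0.036]
opener_tip [240. 408.] 0.67 [ 0.379 -0.066  0.018]
pry_ledge [225. 300.] 0.94 [0.591 0.11  0.073]
pry_lip [210. 298.] 0.81 [0.628 0.065 0.088]
board [323. 277.] 0.83 [0.466 0.351 0.016]
drip_crate [193. 391.] 0.77 [ 0.553 -0.365  0.008]
drip_crate [226. 300.] 0.53 [0.593 0.108 0.071]
soft_cheese [298. 215.] 0.78 [0.575 0.393 0.049]
soft_cheese [183. 292.] 0.18 [ 0.773 -0.1    0.079]
shaker [183. 291.] 0.86 [ 0.775 -0.098  0.079]
shaker [211. 300.] 0.16 [0.621 0.067 0.086]
side [0.139 0.88  0.929] 485.1159732807537
strainer [206. 296.] 0.6 [0.607 0.099 0.085]
strainer [151. 281.] 0.48 [ 0.776 -0.095  0.07 ]
opener [292. 296.] 0.58 [0.491 0.302 0.032]
opener [210. 399.] 0.56 [ 0.39  -0.089  0.02 ]
opener_tip [295. 294.] 0.97 [0.49  0.309 0.033]
opener_tip [214. 400.] 0.63 [ 0.382 -0.074  0.018]
pry_ledge [205. 295.] 0.59 [0.614 0.097 0.083]
pry_lip [192. 298.] 0.76 [0.629 0.051 0.087]
board [311. 287.] 0.83 [0.489 0.344 0.014]
board [150. 386.] 0.29 [ 0.533 -0.345  0.006]
drip_crate [150. 385.] 0.97 [ 0.54  -0.345  0.006]
soft_cheese [298. 237.] 0.56 [0.584 0.395 0.058]
shaker [151. 281.] 0.72 [ 0.775 -0.096  0.071]
shaker [295. 293.] 0.39 [0.492 0.311 0.031]
```

View pics/s_a.png

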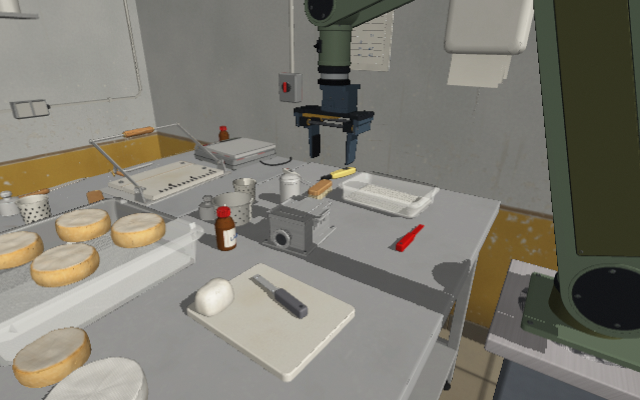

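View pics/s_b.png

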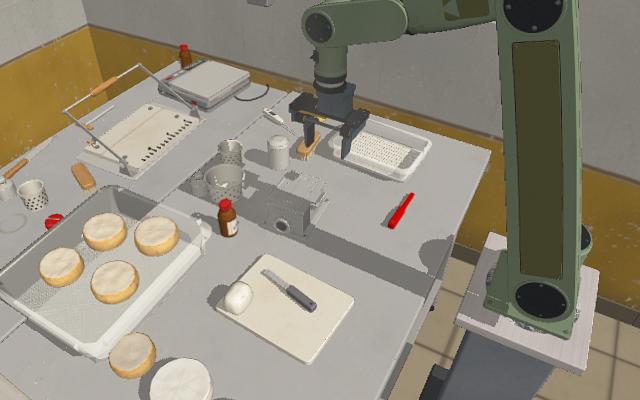

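The scene picture shows the white board at about (row 315, col 275) with the dark opener at (297,285) and the cheese on a far corner. The strainer is at (225,300), the crate at (193,390) and the red decoy at (237,408). The side view agrees.

```bash
cat > m.py <<'E'
from h import *
np.set_printoptions(precision=4,suppress=True)
def rect(P):
    r=cv2.minAreaRect((P[:,:2]*1000).astype(np.float32)); return np.array(r[0]).round(1),np.array(r[1]).round(1),round(r[2],1)
for n in ['scene','side']:
    z=np.load('/tmp/%s.npz'%n,allow_pickle=True); p,d,m=z['p'].astype(int),z['d'],z['m'].item()
    P=cloud(m,d); X,Y,Z=P[...,0],P[...,1],P[...,2]
    def sel(x0,x1,y0,y1,z0,z1,c=None):
        k=(X>x0)&(X<x1)&(Y>y0)&(Y<y1)&(Z>z0)&(Z<z1)
        if c is not None:k&=c
        k=cv2.morphologyEx(k.astype(np.uint8),cv2.MORPH_OPEN,np.ones((2,2)))>0
        return P[k]
    mx=p.max(-1)
    for nm,a in dict(flap=(.45,.72,-.04,.2,.078,.095),crate=(.35,.75,-.56,-.15,.044,.06),handle=(.38,.56,.2,.38,.026,.04,mx<110),tool=(.38,.56,.2,.38,.02,.045),board=(.33,.65,.18,.5,.01,.02,mx>150)).items():
        Q=sel(*a)
        if len(Q)>8: print(n,nm,len(Q),*rect(Q),'zmed',np.median(Q[:,2]))
    Q=sel(.38,.56,.2,.38,.026,.04,mx<110)
E
python3 m.py
```

```text
scene flap 1161 [629.7 -39.7] [128.5 314.7] 3.5 zmed nan
scene crate 874 [ 530.5 -320.6] [357.2 286.3] 25.1 zmed nan
scene handle 320 [472.9 304.9] [16.8 77. ] 75.9 zmed nan
scene tool 583 [495.7 290.1] [ 34.4 131.7] 75.7 zmed nan
scene board 8488 [502.7 322.4] [197.2 252. ] 84.2 zmed nan
side flap 1642 [654.    6.1] [140.2 203. ] 24.1 zmed nan
side crate 825 [ 551.8 -242.4] [521.8 262.7] 71.8 zmed nan
side handle 73 [474.2 314.8] [ 3.3 72.2] 75.5 zmed nan
side tool 445 [496.2 301.8] [ 20.5 126.8] 76.6 zmed nan
side board 6749 [493.  323.2] [192.7 249.1] 81.9 zmed nan
```

Emit:
drive_tool(
  plan=[
    [[0,0,0,-12,45,25,1],[0,0,0,-12,45,25,1],[0,0,0,-12,45,25,1],[0,0,0,-12,45,25,1],[0,0,0,-12,20,20,1],[0,0,0,0,0,0,1],[0,0,0,0,0,0,1],[0,0,0,0,0,0,1]],
  ],
)

```text
time: 1.8
tool_pos: [0.5176, 0.1892, 0.3273]
tcp_rot: [[0.001, 1.0, -0.002], [1.0, -0.001, -0.001], [-0.001, -0.002, -1.0]]
force: [-0.3, -0.6, -1.0]
width: 1.0
grasp_force: 0.0
```

```bash
python3 - <<'E'
from h import *
np.set_printoptions(precision=4,suppress=True)
o=bot.get_obs(); print(o['time'],o['tool_pos'],o['tcp_rot'],o['q'])
p,d,m=shot('wrist'); np.savez('/tmp/wrist',p=p,d=d,m=m); save('w1',p)
T=np.linalg.inv(np.array(m['view'])); print(T, m['fx'])
for t in ['strainer','opener','opener_tip','pry_ledge','pry_lip','flap_hinge']:
    for r in bot.recognise('wrist',t)[:2]: print(t,np.array(r['at']).round(),round(r['conf'],2),at_d(m,r['at'],d))
E
```

```text
1.8 [0.5176 0.1892 0.3273] [[ 0.001   1.     -0.0018]
 [ 1.     -0.0011 -0.0013]
 [-0.0013 -0.0018 -1.    ]] [ 0.3299  0.2341  1.4036 -0.0007  1.5061  0.331 ]
[[ 1.     -0.0001  0.0016  0.5188]
 [-0.0003  0.9653  0.261   0.2628]
 [-0.0015 -0.261   0.9653  0.4988]
 [ 0.      0.      0.      1.    ]] 342.3005962198486
strainer [238. 390.] 0.83 [0.6109 0.101  0.0854]
opener [ 88. 309.] 0.94 [0.5066 0.2894 0.0352]
opener [324. 243.] 0.67 [ 0.3963 -0.0733  0.0202]
opener_tip [ 82. 309.] 0.97 [0.5061 0.2962 0.0359]
opener_tip [319. 240.] 0.88 [ 0.3924 -0.0651  0.0208]
pry_ledge [236. 387.] 0.7 [0.6073 0.1042 0.0857]
pry_ledge [261. 390.] 0.41 [0.6131 0.0698 0.0871]
pry_lip [262. 392.] 0.91 [0.6161 0.0682 0.0866]
flap_hinge [235. 389.] 0.61 [0.6092 0.1054 0.0853]
```

View pics/w1.png

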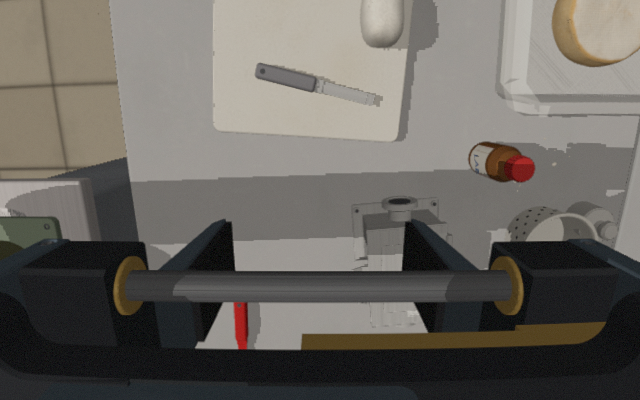

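The wrist picture shows the opener with its handle at rows 65–90, cols 257–318 and its tip near (100,380). The strainer is partly hidden behind the fingers at (230,390).

```bash
cat > op.py <<'E'
from h import *
np.set_printoptions(precision=4,suppress=True)
z=np.load('/tmp/wrist.npz',allow_pickle=True); p,d,m=z['p'].astype(int),z['d'],z['m'].item()
P=cloud(m,d); sub=np.zeros(d.shape,bool); sub[50:115,240:395]=1
k=sub&(p.max(-1)<135)
k=cv2.morphologyEx(k.astype(np.uint8),cv2.MORPH_OPEN,np.ones((3,3)))
n,l,s,c=cv2.connectedComponentsWithStats(k); i=1+np.argmax(s[1:,4]); print(s[i])
rc=np.argwhere(l==i); W=np.array([at_z(m,q,.035) for q in rc])
for nm,A in [('handle@.035',W)]:
    r=cv2.minAreaRect((A[:,:2]*1000).astype(np.float32)); print(nm,r, A.mean(0))
Q=P[l==i]; print('z of handle',np.nanmedian(Q[:,2]),np.nanmean(Q,0))
k2=sub&(P[...,2]>.0205)&(P[...,2]<.045); k2=cv2.morphologyEx(k2.astype(np.uint8),cv2.MORPH_OPEN,np.ones((2,2)))>0
Q=P[k2]; Q=Q[Q[:,0]>.435]; c=Q.mean(0); u=np.linalg.svd(Q[:,:2]-c[:2],full_matrices=0)[2][0]; u*=np.sign(u[0]); t=(Q[:,:2]-c[:2])@u
print('tool',len(Q),c,'yaw',np.degrees(np.arctan2(u[1],u[0])),'ends',c[:2]+u*np.percentile(t,.5),c[:2]+u*np.percentile(t,99.5))
# board plane z
b=P[20:55,230:340]; print('board z',np.nanmedian(b[...,2]))
print('tip px @.025',at_z(m,(100,380),.025),'butt',at_z(m,(69,256),.03))
E
python3 op.py
```

```text
[ 255   63   64   29 1042]
handle@.035 ((477.8606872558594, 302.6846618652344), (21.253273010253906, 81.79884338378906), 75.45068359375) [0.4777 0.3025 0.035 ]
z of handle 0.035332977107001395 [0.4777 0.3026 0.0344]
tool 1704 [0.51   0.2933 0.031 ] yaw -14.041604017545469 ends [0.4394 0.3109] [0.5938 0.2723]
board z 0.01586944449129929
tip px @.025 [0.601  0.2741 0.025 ] butt [0.4376 0.3132 0.03  ]
```

Emit:
drive_tool(
  plan=[
    [[0,0,0,15,-40,0,1],[0,0,0,15,-40,0,1],[0,0,0,15,-40,0,1],[0,0,0,15,-40,0,1],[0,0,0,10,-40,0,1],[0,0,0,10,-40,0,1],[0,0,0,0,0,0,1],[0,0,0,0,0,0,1]],
  ],
)

```text
time: 2.95
tool_pos: [0.5976, -0.0505, 0.3282]
tcp_rot: [[0.002, 1.0, -0.001], [1.0, -0.002, 0.001], [0.001, -0.001, -1.0]]
force: [0.1, 0.3, -0.5]
width: 1.001
grasp_force: 0.0
```

```bash
python3 - <<'E'
from h import *
np.set_printoptions(precision=4,suppress=True)
o=bot.get_obs(); print(o['time'],o['tool_pos'])
p,d,m=shot('wrist'); np.savez('/tmp/wrist2',p=p,d=d,m=m); save('w2',p)
for t in ['strainer','pry_ledge','pry_lip','flap_hinge','drip_crate']:
    for r in bot.recognise('wrist',t)[:2]: print(t,np.array(r['at']).round(),round(r['conf'],2),at_d(m,r['at'],d))
E
```

```text
2.95 [ 0.5976 -0.0505  0.3282]
strainer [ 90. 350.] 0.59 [0.6353 0.0443 0.0873]
pry_ledge [ 88. 348.] 0.89 [0.6333 0.0467 0.0874]
pry_lip [ 90. 351.] 0.61 [0.6364 0.045  0.0875]
flap_hinge [ 87. 348.] 0.78 [0.6331 0.0474 0.0877]
drip_crate [321. 283.] 0.71 [ 0.5403 -0.3158  0.0087]
```

View pics/w2.png

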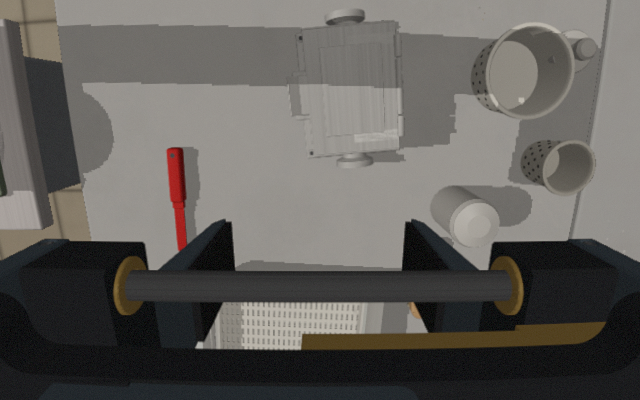

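The wrist picture shows the whole strainer: the flap at rows 20–157, cols 297–402, and the pry lip at rows 77–115, cols 291–305 on the robot side. The hinge is on the right, and the cover is turned a few degrees.

```bash
cat > st.py <<'E'
from h import *
np.set_printoptions(precision=4,suppress=True)
z=np.load('/tmp/wrist2.npz',allow_pickle=True); p,d,m=z['p'].astype(int),z['d'],z['m'].item()
P=cloud(m,d); Z=P[...,2]
k=(Z>.077)&(Z<.098); k[:5]=0;k[175:]=0;k[:,:270]=0;k[:,420:]=0
k=cv2.morphologyEx(k.astype(np.uint8),cv2.MORPH_OPEN,np.ones((9,9)))>0
Q=P[k]; Q=Q[np.isfinite(Q[:,0])]; print(len(Q),np.median(Q[:,2]))
print(cv2.minAreaRect((Q[:,:2]*1000).astype(np.float32)))
# edges row by row: left edge of flap (x min)
def edge(rows,which):
    E=[]
    for r in rows:
        c=np.where(k[r])[0]
        if len(c): E.append(P[r,c[0] if which==0 else c[-1]])
    E=np.array(E); E=E[np.isfinite(E[:,0])]
    a,b=np.polyfit(E[:,1],E[:,0],1); return np.degrees(-np.arctan(a)),a,b,np.std(E[:,0]-a*E[:,1]-b),E[:,1].min(),E[:,1].max()
print('left',edge(list(range(38,70))+list(range(122,148)),0))
print('lip',edge(range(83,110),0)); print('right',edge(range(30,145),1))
k=(Z>.07)&(Z<.098); k[:5]=0;k[175:]=0;k[:,:270]=0;k[:,420:]=0
Q=P[k&(np.arange(640)<306)[None]]; Q=Q[Q[:,0]<.555]; print('lip pts',len(Q),cv2.minAreaRect((Q[:,:2]*1000).astype(np.float32)),np.median(Q[:,2]))
# crate from scene/side
for n in ['scene','side']:
    z=np.load('/tmp/%s.npz'%n,allow_pickle=True); C=cloud(z['m'].item(),z['d'])
    s=(C[...,0]>.36)&(C[...,0]<.8)&(C[...,1]>-.56)&(C[...,1]<-.17)&(C[...,2]>.046)&(C[...,2]<.058)
    A=C[s]; print(n,len(A),cv2.minAreaRect((A[:,:2]*1000).astype(np.float32)),np.percentile(A,[1,99],axis=0))
for r in range(72,120,4): 
    c=P[r,286:312:3]; print(r,(c[:,0]*1000).round(),(c[:,2]*1000).round())
E
python3 st.py
```

```text
12642 0.08666528799475748
((630.7759399414062, 43.582115173339844), (133.15760803222656, 145.67515563964844), 5.396852970123291)
left (np.float64(4.743347066633415), np.float64(-0.082976676057263), np.float64(0.590537677431832), np.float64(0.0020516226203702915), np.float64(-0.021566654008806245), np.float64(0.10123621236836783))
lip (np.float64(11.08024490553003), np.float64(-0.1958341611968783), np.float64(0.5732925555068742), np.float64(0.002031851087336983), np.float64(0.023095326399087755), np.float64(0.052007431799143425))
right (np.float64(4.113097746095564), np.float64(-0.0719106684312687), np.float64(0.6979140751129317), np.float64(0.0025401566936678155), np.float64(-0.017661903578453098), np.float64(0.11012768913664779))
lip pts 0 ((0.0, 0.0), (0.0, 0.0), 0.0) nan
scene 790 ((546.341552734375, -317.9789123535156), (215.38641357421875, 284.5854797363281), 87.4571533203125) [[ 0.4037 -0.4217  0.0462]
 [ 0.6869 -0.21    0.0559]]
side 754 ((547.3577880859375, -316.6092834472656), (216.59320068359375, 286.09967041015625), 87.1193618774414) [[ 0.4069 -0.4208  0.0461]
 [ 0.69   -0
[... 375 characters left out ...]
. 565. 569. 572. 576. 579. 582. 586. 589.] [-0. 91. 90. 89. 86. 87. 86. 86. 85.]
92 [554. 566. 569. 572. 575. 579. 582. 586. 589.] [-0. 93. 90. 89. 86. 86. 85. 87. 85.]
96 [554. 565. 569. 572. 575. 579. 582. 586. 589.] [-1. 92. 90. 89. 88. 84. 86. 85. 86.]
100 [554. 565. 569. 572. 575. 579. 582. 586. 589.] [ 1. 91. 91. 88. 88. 88. 87. 86. 86.]
104 [554. 558. 569. 572. 575. 579. 582. 586. 589.] [ 2.  1. 90. 91. 88. 87. 86. 87. 87.]
108 [553. 558. 569. 572. 575. 579. 582. 586. 589.] [ 1.  2. 91. 91. 88. 86. 86. 88. 85.]
112 [553. 557. 569. 572. 575. 579. 582. 586. 589.] [ 1.  1. 92. 91. 88. 85. 87. 86. 86.]
116 [553. 557. 568. 566. 575. 578. 582. 585. 589.] [ 3.  1. 89.  0. 78. 79. 77. 77. 86.]
  return _methods._mean(a, axis=axis, dtype=dtype,
  ret = ret.dtype.type(ret / rcount)
```

Emit:
drive_tool(
  plan=[
    [[0,0,-6.5,-7.5,22,-11,1],[0,0,-6.5,-7.5,22,-11,1],[0,0,-6.5,-7.5,22,-11,1],[0,0,-6.5,-7.5,22,-11,1],[0,0,-6.5,-7.5,22,-11,1],[0,0,-6.5,-7.5,22,-11,1],[0,0,-6.5,-7.5,22,-11,1],[0,0,-6.5,-7.5,22,-11,1]],
  ],
)

```text
time: 4.05
tool_pos: [0.5369, 0.1278, 0.2404]
tcp_rot: [[0.79, 0.613, 0.001], [0.613, -0.79, 0.0], [0.001, 0.0, -1.0]]
force: [0.2, 0.3, 0.0]
width: 1.002
grasp_force: 0.0
```

Emit:
drive_tool(
  plan=[
    [[0,0,-6.5,-7.5,22,-11,1],[0,0,-6.5,-7.5,22,-11,1],[0,0,-6.5,-7.5,22,-11,1],[0,0,-6.5,-7.5,22,-11,1],[0,0,-6.5,-7.5,22,-11,1],[0,0,-6.5,-7.5,22,-11,1],[0,0,-6.5,-7.5,22,-11,1],[0,0,-6.5,-7.5,22,-11,1]],
  ],
)

```text
time: 4.85
tool_pos: [0.4768, 0.3038, 0.1524]
tcp_rot: [[0.969, -0.245, 0.0], [-0.245, -0.969, 0.0], [0.0, -0.0, -1.0]]
force: [-1.2, -0.1, -0.7]
width: 0.999
grasp_force: 0.0
```

```bash
python3 - <<'E'
from h import *
np.set_printoptions(precision=4,suppress=True)
o=bot.get_obs(); print(o['time'],o['tool_pos'],o['q']); print(o['tcp_rot'])
p,d,m=shot('wrist'); np.savez('/tmp/wrist3',p=p,d=d,m=m); save('w3',p)
R=np.array(o['tcp_rot']); print('yaw toolx',np.degrees(np.arctan2(R[1,0],R[0,0])))
# table edge in earlier pictures
for f,rows in [('wrist',range(5,95,6)),('wrist2',range(140,240,6)),('wrist2',range(5,70,6))]:
    z=np.load('/tmp/%s.npz'%f,allow_pickle=True); Z=cloud(z['m'].item(),z['d'])
    E=[]
    for r in rows:
        c=np.where(Z[r,:250,2]>-.01)[0]
        c=[x for x in c if (Z[r,x:x+15,2]>-.01).all() and abs(Z[r,x,2])<.012]
        if c:E.append(Z[r,c[0],:2])
    E=np.array(E)
    if len(E)>3:
        a,b=np.polyfit(E[:,1],E[:,0],1); print(f,'edge deg',np.degrees(np.arctan(a)),b,np.std(E[:,0]-a*E[:,1]-b),len(E))
E
```

```text
4.85 [0.4768 0.3038 0.1524] [ 0.547   0.3499  1.6822 -0.0001  1.1091  2.3656]
[[ 0.9695 -0.2452  0.0004]
 [-0.2452 -0.9695  0.0002]
 [ 0.0003 -0.0003 -1.    ]]
yaw toolx -14.196284736623392
wrist edge deg -1.1285954968886944 0.2413936437971031 0.005438406117669348 15
wrist2 edge deg -19.702867547430692 0.08105841007916886 0.041601194755658405 17
wrist2 edge deg 55.07155881185733 0.019946499995090013 0.030072548035915737 11
```

View pics/w3.png

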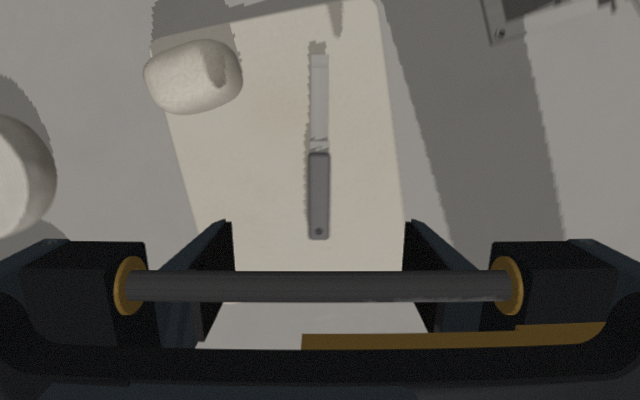

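The wrist picture shows the handle centred between the fingers (col 319, rows 152–240) with the blade pointing straight away, so I descend and grip.

Emit:
drive_tool(
  plan=[
    [[0,0,0,1,-1,-26,1],[0,0,0,0,0,-26,1],[0,0,0,0,0,-26,1],[0,0,0,0,0,-26,1],[0,0,0,0,0,-18,1],[0,0,0,0,0,-10,1],[0,0,0,0,0,0,0.5],[0,0,0,0,0,0,0.1]],
  ],
  squeeze=40,
)

```text
time: 5.7
tool_pos: [0.4791, 0.3017, 0.0213]
tcp_rot: [[0.97, -0.241, 0.001], [-0.241, -0.97, 0.001], [0.001, -0.001, -1.0]]
force: [0.2, -0.1, 0.6]
width: 0.855
grasp_force: 0.0
```

Emit:
drive_tool(
  plan=[
    [[0,0,0,0,0,0,0],[0,0,0,0,0,0,0],[0,0,0,0,0,0,0],[0,0,0,0,0,0,0],[0,0,0,0,0,10,0],[0,0,0,0,0,20,0],[0,0,0,0,0,30,0],[0,0,0,0,0,35,0]],
  ],
)

```text
time: 6.5
tool_pos: [0.478, 0.3009, 0.1165]
tcp_rot: [[0.97, -0.242, -0.002], [-0.242, -0.97, -0.001], [-0.001, 0.001, -1.0]]
force: [0.2, 0.0, 0.6]
width: 0.157
grasp_force: 0.0
```

The fingers are slower than I assumed: the lift began before they closed. I go back down partly open and wait longer.

Emit:
drive_tool(
  plan=[
    [[0,0,0,0,0,0,0.45],[0,0,0,0,0,0,0.45],[0,0,0,0,0,0,0.45],[0,0,0,0,0,0,0.45],[0,0,0,0,0,-20,0.45],[0,0,0,0,0,-25,0.45],[0,0,0,0,0,-30,0.45],[0,0,0,0,1,-21,0.45]],
  ],
)

```text
time: 7.3
tool_pos: [0.4772, 0.3013, 0.0168]
tcp_rot: [[0.97, -0.242, -0.004], [-0.242, -0.97, -0.002], [-0.003, 0.003, -1.0]]
force: [0.4, -0.5, 0.6]
width: 0.454
grasp_force: 0.0
```

Emit:
drive_tool(
  plan=[
    [[0,0,0,0,0,0,0],[0,0,0,0,0,0,0],[0,0,0,0,0,0,0],[0,0,0,0,0,0,0],[0,0,0,0,0,0,0],[0,0,0,0,0,0,0],[0,0,0,0,0,0,0],[0,0,0,0,0,0,0]],
  ],
)

```text
time: 8.1
tool_pos: [0.4786, 0.3022, 0.0196]
tcp_rot: [[0.97, -0.242, 0.0], [-0.242, -0.97, -0.0], [0.0, 0.0, -1.0]]
force: [-0.1, -1.2, -1.2]
width: 0.219
grasp_force: 40.0
```

Emit:
drive_tool(
  plan=[
    [[0,0,0,0,0,20,0],[0,0,0,0,0,40,0],[0,0,1.5,-10,-10,40,0],[0,0,3,-15,-35,0,0],[0,0,3,-10,-40,0,0],[0,0,3,-8,-40,0,0],[0,0,3,0,-40,0,0],[0,0,3,0,-40,0,0]],
  ],
)

```text
time: 8.9
tool_pos: [0.4351, 0.0959, 0.1198]
tcp_rot: [[0.999, 0.047, 0.001], [0.047, -0.999, -0.0], [0.001, 0.0, -1.0]]
force: [0.5, 0.4, -1.7]
width: 0.212
grasp_force: 40.0
```

Emit:
drive_tool(
  plan=[
    [[0,0,2,0,-40,0,0],[0,0,0,0,-29,0,0],[0,0,0,0,0,-10,0],[0,0,0,0,0,-5,0],[0,0,0,0,0,0,0],[0,0,0,0,0,0,0],[0,0,0,0,0,0,0],[0,0,0,0,0,0,0]],
  ],
)

```text
time: 9.7
tool_pos: [0.4358, 0.0289, 0.1047]
tcp_rot: [[0.997, 0.08, 0.0], [0.08, -0.997, -0.0], [0.0, 0.0, -1.0]]
force: [-0.3, -0.3, -0.6]
width: 0.218
grasp_force: 40.0
```

```bash
python3 - <<'E'
from h import *
np.set_printoptions(precision=4,suppress=True)
o=bot.get_obs(); print(o['time'],o['tool_pos'],o['q']); R=np.array(o['tcp_rot']); print('yaw toolx',np.degrees(np.arctan2(R[1,0],R[0,0])))
p,d,m=shot('wrist'); np.savez('/tmp/wrist4',p=p,d=d,m=m); save('w4',cv2.resize(p[:260,160:480],(800,600) if 0 else (738,600)))
for t in ['opener','opener_tip','pry_ledge','pry_lip']:
    for r in bot.recognise('wrist',t)[:2]: print(t,np.array(r['at']).round(),round(r['conf'],2),at_d(m,r['at'],d))
E
```

```text
9.7 [0.4358 0.0289 0.1047] [ 0.0399  0.2127  2.027  -0.0001  0.9015  1.5309]
yaw toolx 4.572760675189119
opener [173. 318.] 0.95 [0.4801 0.0327 0.1153]
opener [264. 491.] 0.58 [ 0.3952 -0.1234  0.0119]
opener_tip [261. 494.] 0.86 [ 0.3928 -0.1316  0.0009]
opener_tip [169. 319.] 0.6 [0.4823 0.0319 0.1152]
pry_ledge [  9. 316.] 0.74 [0.5803 0.0422 0.0068]
pry_lip [120.  40.] 0.72 [0.4873 0.2493 0.0161]
```

View pics/w4.png

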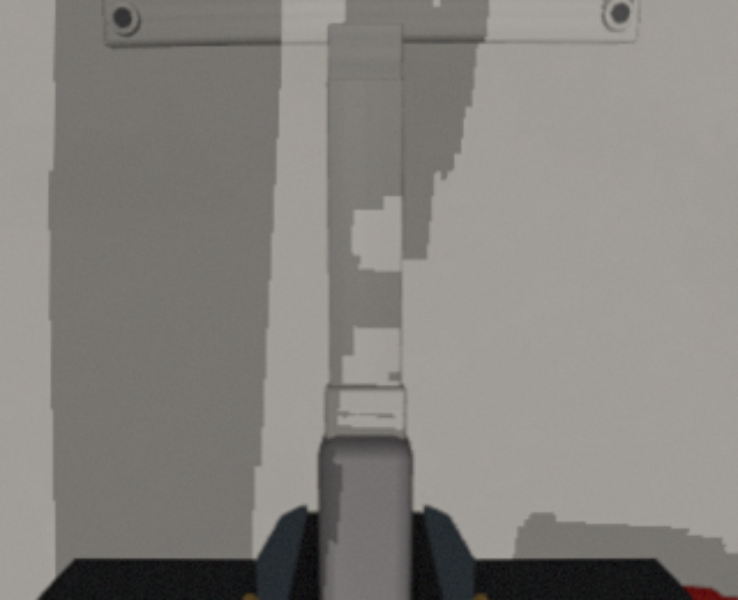

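The wrist crop shows the blade held straight (tip near crop row 24, col 365) and the strainer's base flange with two screws at crop (17,122) and (12,620), whose middle gives the strainer's centre line.

```bash
python3 - <<'E'
from h import *
np.set_printoptions(precision=4,suppress=True)
z=np.load('/tmp/wrist4.npz',allow_pickle=True); p,d,m=z['p'],z['d'],z['m'].item()
P=cloud(m,d); f=lambda r,c:(r*260/600,160+c*320/738)
for r,c in [(24,330),(24,400),(300,330),(300,400)]:
    q=f(r,c); print('blade',np.round(q,1),at_z(m,q,.1112),P[int(q[0])+2,int(160+365*320/738)])
B=P[40:160,317:321]; print('blade z',np.nanmedian(B[...,2],axis=1)[::12]); print('handle z',np.nanmedian(P[200:225,317:321,2]))
fl=P[5:15,210:290]; print('flange z',np.nanmedian(fl[...,2]))
a,b=at_z(m,f(17,122),.006),at_z(m,f(12,620),.006); print(a,b,(a+b)/2,'yaw',np.degrees(np.arctan2(b[0]-a[0],a[1]-b[1])))
a,b=at_z(m,f(45,105),.006),at_z(m,f(40.5,637),.006); print(a,b,(a+b)/2,'yaw',np.degrees(np.arctan2(b[0]-a[0],a[1]-b[1])))
E
```

```text
blade [ 10.4 303.1] [0.5519 0.0448 0.1112] [0.5512 0.0382 0.1131]
blade [ 10.4 333.4] [0.5529 0.0315 0.1112] [0.5512 0.0382 0.1131]
blade [130.  303.1] [0.4996 0.0411 0.1112] [0.4993 0.034  0.1129]
blade [130.  333.4] [0.5007 0.0267 0.1112] [0.4993 0.034  0.1129]
blade z [0.1139 0.113  0.1129 0.1127 0.1126 0.1127 0.1128 0.1128 0.1128 0.1124]
handle z 0.12114280165329487
flange z 0.007023551530159378
[0.5762 0.1169 0.006 ] [ 0.5904 -0.0394  0.006 ] [0.5833 0.0388 0.006 ] yaw 5.177958850924175
[0.5676 0.1222 0.006 ] [ 0.5826 -0.046   0.006 ] [0.5751 0.0381 0.006 ] yaw 5.093453262017241
```

Emit:
drive_tool(
  plan=[
    [[0,0,0.4,0,-1.5,-10,0],[0,0,0,0,0,-10,0],[0,0,0,0,0,-8,0],[0,0,0,0,0,-3,0],[0,0,0,0,0,0,0],[0,0,0,5,0.4,0,0],[0,0,0,5,0.4,0,0],[0,0,0,5,0.4,0,0]],
  ],
  squeeze=60,
)

```text
time: 10.75
tool_pos: [0.4516, 0.028, 0.0739]
tcp_rot: [[0.996, 0.085, 0.001], [0.085, -0.996, -0.0], [0.001, 0.0, -1.0]]
force: [0.2, -1.7, -0.5]
width: 0.215
grasp_force: 60.0
```

Emit:
drive_tool(
  plan=[
    [[0,0,0,4,0.3,0,0],[0,0,0,4,0.3,0,0],[0,0,0,4,0.3,0,0],[0,0,0,3,0.3,0,0],[0,0,0,0,0,0,0],[0,0,0,0,0,0,0],[0,0,0,0,0,0,0],[0,0,0,0,0,0,0]],
  ],
)

```text
time: 11.55
tool_pos: [0.4654, 0.0291, 0.0736]
tcp_rot: [[0.996, 0.085, -0.0], [0.085, -0.996, -0.0], [-0.0, 0.0, -1.0]]
force: [-0.1, -0.1, -1.5]
width: 0.219
grasp_force: 60.0
```

Emit:
drive_tool(
  plan=[
    [[0,0,0,3,0.2,0,0],[0,0,0,3,0.2,0,0],[0,0,0,1.5,0.2,0,0],[0,0,0,1,0.1,0,0],[0,0,0,0,0,0,0],[0,0,0,0,0,0,0],[0,0,0,0,0,0,0],[0,0,0,0,0,0,0]],
  ],
)

```text
time: 12.35
tool_pos: [0.4733, 0.0298, 0.0733]
tcp_rot: [[0.996, 0.085, -0.002], [0.085, -0.996, -0.0], [-0.002, 0.0, -1.0]]
force: [-4.2, -0.1, -0.6]
width: 0.214
grasp_force: 60.0
```

```bash
python3 - <<'E'
from h import *
np.set_printoptions(precision=4,suppress=True)
o=bot.get_obs(); print(o['tool_pos'],o['force'],o['moment'])
p,d,m=shot('scene'); np.savez('/tmp/sc5',p=p,d=d,m=m); save('s5',cv2.resize(p[170:270,230:390],(800,500),interpolation=cv2.INTER_CUBIC))
E
```

```text
[0.4733 0.0298 0.0733] [-4.2053 -0.1099 -0.5876] [-0.0062  0.7712  0.0036]
```

View pics/s5.png

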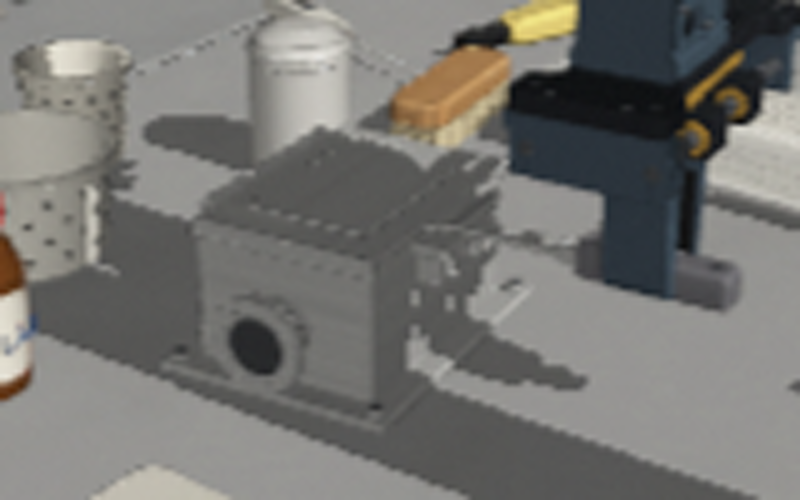

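The scene crop shows the blade running level from the gripper into the gap under the lip. The 4 N back-push means the tip is at the wall, so now I lever the handle down.

Emit:
drive_tool(
  plan=[
    [[0.26,-2.99,0,0.3,0,-5.1,0],[0.26,-2.99,0,0.6,0,-5.1,0],[0.26,-2.99,0,0.8,0.1,-5.1,0],[0.26,-2.99,0,1.1,0.1,-5,0],[0.26,-2.99,0,1.4,0.1,-5,0],[0.26,-2.99,0,1.6,0.1,-4.9,0],[0,0,0,0,0,0,0],[0,0,0,0,0,0,0]],
  ],
)

```text
time: 13.2
tool_pos: [0.4805, 0.0303, 0.0437]
tcp_rot: [[0.948, 0.085, 0.308], [0.081, -0.996, 0.027], [0.309, -0.0, -0.951]]
force: [0.1, -0.5, -1.7]
width: 0.215
grasp_force: 60.0
```

Emit:
drive_tool(
  plan=[
    [[0.26,-2.99,0,1.9,0.2,-4.8,0],[0.26,-2.99,0,2.1,0.2,-4.7,0],[0,0,0,0,0,0,0],[0,0,0,0,0,0,0],[0,0,0,0,0,0,0],[0,0,0,0,0,0,0],[0,0,0,0,0,0,0],[0,0,0,0,0,0,0]],
  ],
)

```text
time: 14.0
tool_pos: [0.4842, 0.0307, 0.0341]
tcp_rot: [[0.91, 0.086, 0.406], [0.078, -0.996, 0.035], [0.407, -0.0, -0.913]]
force: [0.4, -0.2, -0.9]
width: 0.211
grasp_force: 60.0
```

```bash
cat > flap.py <<'E'
from h import *
np.set_printoptions(precision=4,suppress=True)
o=bot.get_obs(); print(o['time'],o['tool_pos'],o['force'])
p,d,m=shot('side'); P=cloud(m,d)
C=np.array([.6405,.0445]);e=np.array([.996,.085]);n=np.array([-.085,.996])
L=(P[...,:2]-C)@np.stack([e,n],1)
k=(abs(L[...,1])<.06)&(L[...,0]>-.09)&(L[...,0]<.13)&(P[...,2]>.07)&(P[...,2]<.24)
q=np.c_[L[k][:,0],P[k][:,2]]; print(len(q))
for a in np.arange(-.08,.12,.02):
    s=q[(q[:,0]>=a)&(q[:,0]<a+.02)]
    if len(s): print(a.round(2),len(s),np.percentile(s[:,1],[10,50,90]))
E
python3 flap.py
```

```text
14.0 [0.4842 0.0307 0.0341] [ 0.3756 -0.227  -0.9309]
813
-0.08 92 [0.0725 0.0758 0.0813]
-0.06 138 [0.0737 0.0769 0.0821]
-0.04 89 [0.142  0.1575 0.1754]
-0.02 147 [0.0751 0.1439 0.1512]
0.0 129 [0.0748 0.1246 0.134 ]
0.02 110 [0.0972 0.1066 0.1147]
0.04 92 [0.0842 0.0868 0.0913]
```

The side camera gives the flap rising to about 0.7 rad, so it is free. I withdraw the opener, level it and carry it back.

Emit:
drive_tool(
  plan=[
    [[0,0,0,-20,-2,3,0],[0,0,0,-25,-2,7,0],[-0.26,2.99,0,-5,0,12,0],[-0.26,2.99,0,0,0,12,0],[-0.26,2.99,0,0,0,12,0],[-0.26,2.99,0,0,0,12,0],[-0.26,2.99,0,0,0,12,0],[-0.26,2.99,0,0,5,12,0]],
  ],
)

```text
time: 14.85
tool_pos: [0.4339, 0.0314, 0.1166]
tcp_rot: [[0.991, 0.085, 0.103], [0.084, -0.996, 0.008], [0.103, 0.0, -0.995]]
force: [0.3, -0.6, -1.5]
width: 0.214
grasp_force: 60.0
```

Emit:
drive_tool(
  plan=[
    [[-0.26,2.99,0,0,20,12,0],[-0.26,2.99,0,0,30,0,0],[0,0,-3,5,40,0,0],[0,0,-3,8,40,0,0],[0,0,-3,8,40,0,0],[0,0,-3,8,40,0,0],[0,0,-3,8,40,0,0],[0,0,-3.9,8,21,0,0]],
  ],
)

```text
time: 15.65
tool_pos: [0.4792, 0.3058, 0.1277]
tcp_rot: [[0.97, -0.242, 0.001], [-0.242, -0.97, 0.001], [0.001, -0.001, -1.0]]
force: [0.9, 0.2, -2.2]
width: 0.219
grasp_force: 60.0
```

Emit:
drive_tool(
  plan=[
    [[0,0,0,0,-3,-25,0],[0,0,0,0,0,-30,0],[0,0,0,0,0,-25,0],[0,0,0,0,0,-15,0],[0,0,0,0,0,-8,0],[0,0,0,0,0,-3,0],[0,0,0,0,0,0,0],[0,0,0,0,0,0,0]],
  ],
)

```text
time: 16.45
tool_pos: [0.4796, 0.3, 0.0228]
tcp_rot: [[0.97, -0.242, 0.002], [-0.242, -0.97, 0.001], [0.001, -0.001, -1.0]]
force: [-0.5, -0.1, -1.5]
width: 0.21
grasp_force: 60.0
```

Emit:
drive_tool(
  plan=[
    [[0,0,0,0,0,-1.5,0],[0,0,0,0,0,-1,0],[0,0,0,0,0,0,0],[0,0,0,0,0,0,0.45],[0,0,0,0,0,0,0.45],[0,0,0,0,0,0,0.45],[0,0,0,0,0,0,0.45],[0,0,0,0,0,0,0.45]],
  ],
)

```text
time: 17.25
tool_pos: [0.479, 0.2997, 0.0194]
tcp_rot: [[0.97, -0.242, 0.0], [-0.242, -0.97, 0.0], [0.0, -0.0, -1.0]]
force: [0.6, -0.4, 0.6]
width: 0.454
grasp_force: 0.0
```

Emit:
drive_tool(
  plan=[
    [[0,0,0,0,0,15,0.45],[0,0,0,0,0,30,0.45],[0,0,0,0,0,40,0.45],[0,0,0,-5,-10,40,0.1],[0,0,5,-10,-40,0,0],[0,0,5,-10,-40,0,0],[0,0,5,-10,-40,0,0],[0,0,4,-10,-40,0,0]],
  ],
)

```text
time: 18.05
tool_pos: [0.4333, 0.1283, 0.1445]
tcp_rot: [[0.996, 0.091, 0.001], [0.091, -0.996, -0.0], [0.001, 0.0, -1.0]]
force: [0.5, -0.4, 0.1]
width: 0.044
grasp_force: 0.0
```

```bash
python3 flap.py; python3 - <<'E'
from h import *
np.set_printoptions(precision=4,suppress=True)
p,d,m=shot('side')
for r in bot.recognise('side','opener')[:3]: print(np.array(r['at']).round(),round(r['conf'],2),at_d(m,r['at'],d))
P=cloud(m,d); X,Y,Z=P[...,0],P[...,1],P[...,2]
k=(X>.4)&(X<.63)&(Y>.22)&(Y<.345)&(Z>.0205)&(Z<.045); Q=P[k]; print(len(Q),Q.min(0),Q.max(0),np.median(Q[Q[:,0]<.5][:,2]))
print(cv2.minAreaRect((Q[:,:2]*1000).astype(np.float32)))
E
```

```text
18.05 [0.4333 0.1283 0.1445] [ 0.54   -0.4025  0.0878]
788
-0.08 74 [0.0722 0.0751 0.077 ]
-0.06 144 [0.073  0.0761 0.0799]
-0.04 89 [0.1415 0.1573 0.1748]
-0.02 153 [0.0747 0.1437 0.1515]
0.0 129 [0.076  0.1239 0.1339]
0.02 108 [0.0939 0.1058 0.1143]
0.04 91 [0.0843 0.0868 0.0927]
[292. 297.] 0.91 [0.4867 0.3007 0.0333]
[209. 399.] 0.55 [ 0.3932 -0.0924  0.0177]
526 [0.4348 0.2279 0.0207] [0.6238 0.3218 0.0382] 0.03314327768998043
((525.6011352539062, 283.82794189453125), (46.136898040771484, 194.15235900878906), 66.44918823242188)
```

Emit:
drive_tool(
  plan=[
    [[0,0,0,15,-35,0,0],[0,0,0,20,-35,0,0],[0,0,0,30,-22,0,0],[0,0,0,30,0,0,0],[0,0,0,25,1,0,0],[0,0,0,20,2,0,0],[0,0,0,18,2,0,0],[0,0,0,18,2,0,0]],
  ],
)

```text
time: 19.0
tool_pos: [0.611, 0.0461, 0.144]
tcp_rot: [[0.996, 0.088, -0.001], [0.088, -0.996, 0.0], [-0.001, -0.0, -1.0]]
force: [-0.8, 0.6, 0.5]
width: 0.005
grasp_force: 0.5
```

Emit:
drive_tool(
  plan=[
    [[0,0,0,16,1.5,4,0],[0,0,0,16,1.5,4,0],[0,0,0,16,1.5,4,0],[0,0,0,16,1.5,4,0],[0,0,0,16,1.5,4,0],[0,0,0,8,1,2,0],[0,0,0,0,0,0,0],[0,0,0,0,0,0,0]],
  ],
)

```text
time: 19.8
tool_pos: [0.6975, 0.0538, 0.1658]
tcp_rot: [[0.996, 0.088, -0.001], [0.088, -0.996, -0.0], [-0.001, -0.0, -1.0]]
force: [-0.6, -0.5, -0.9]
width: 0.005
grasp_force: 0.0
```

```bash
python3 flap.py
```

```text
19.8 [0.6975 0.0538 0.1658] [-0.5644 -0.4767 -0.8841]
1494
-0.08 73 [0.0721 0.0747 0.0768]
-0.06 146 [0.0726 0.0763 0.0797]
-0.04 3 [0.0726 0.074  0.0773]
-0.02 25 [0.0708 0.0751 0.0771]
0.0 36 [0.0714 0.0751 0.0924]
0.02 51 [0.0743 0.0942 0.1741]
0.04 532 [0.0772 0.0957 0.2056]
0.06 431 [0.1079 0.1242 0.1471]
0.08 197 [0.1514 0.1662 0.178 ]
```

The cover stands open at its stop. I back off, raise and turn the wrist half round so that its camera stays clear of the open cover.

Emit:
drive_tool(
  plan=[
    [[0,0,0,-30,-4,15,0.4],[0,0,0,-27,-5,25,0.4],[0,0,7.5,0,0,30,0.4],[0,0,7.5,0,0,5,0.4],[0,0,7.5,0,0,0,0.4],[0,0,7.5,0,0,0,0.4],[0,0,7.5,0,0,0,0.4],[0,0,7.5,0,0,0,0.4]],
  ],
)

```text
time: 20.65
tool_pos: [0.64, 0.0441, 0.2415]
tcp_rot: [[0.639, 0.769, -0.0], [0.769, -0.639, -0.0], [-0.0, -0.0, -1.0]]
force: [0.9, -0.3, -1.1]
width: 0.399
grasp_force: 0.0
```

Emit:
drive_tool(
  plan=[
    [[0,0,7.5,0,0,0,0.4],[0,0,7.5,0,0,0,0.4],[0,0,7.5,0,0,0,0.4],[0,0,7.5,0,0,0,0.4],[0,0,7.5,0,0,0,0.4],[0,0,7.5,0,0,0,0.4],[0,0,7.5,0,0,0,0.4],[0,0,7.5,0,0,0,0.4]],
  ],
)

```text
time: 21.45
tool_pos: [0.6401, 0.0442, 0.2414]
tcp_rot: [[-0.347, 0.938, -0.0], [0.938, 0.347, 0.0], [0.0, -0.0, -1.0]]
force: [-0.1, 0.4, -0.4]
width: 0.4
grasp_force: 0.0
```

Emit:
drive_tool(
  plan=[
    [[0,0,7.5,0,0,0,0.4],[0,0,7.5,0,0,0,0.4],[0,0,7.5,0,0,-5,0.4],[0,0,7.5,0,0,-10,0.4],[0,0,7.5,0,0,-15,0.4],[0,0,7.5,0,0,-20,0.4],[0,0,7.5,0,0,-20,0.4],[0,0,7.5,0,0,0,0.4]],
  ],
)

```text
time: 22.25
tool_pos: [0.6381, 0.0441, 0.1682]
tcp_rot: [[-0.986, 0.169, -0.007], [0.169, 0.986, -0.0], [0.007, -0.001, -1.0]]
force: [0.0, 0.4, -0.8]
width: 0.396
grasp_force: 0.0
```

```bash
python3 - <<'E'
from h import *
np.set_printoptions(precision=4,suppress=True)
o=bot.get_obs(); print(o['time'],o['tool_pos'],o['q']); R=np.array(o['tcp_rot']); print('yaw toolx',np.degrees(np.arctan2(R[1,0],R[0,0])))
p,d,m=shot('wrist'); np.savez('/tmp/wrist6',p=p,d=d,m=m); save('w6',p)
for t in ['plate_tab','filter_plate','strainer']:
    for r in bot.recognise('wrist',t)[:2]: print(t,np.array(r['at']).round(),round(r['conf'],2),at_d(m,r['at'],d),at_z(m,r['at'],.0775))
E
```

```text
22.25 [0.6381 0.0441 0.1682] [ 0.0509  0.4539  1.4714  0.0002  1.2231 -1.3506]
yaw toolx 170.2968714837718
plate_tab [200. 314.] 0.88 [0.6347 0.042  0.078 ] [0.6348 0.0419 0.0775]
filter_plate [198. 318.] 0.77 [0.6336 0.0452 0.0776] [0.6336 0.0452 0.0775]
strainer [190. 321.] 0.81 [0.6433 0.0467 0.0089] [0.6277 0.0487 0.0775]
```

View pics/w6.png

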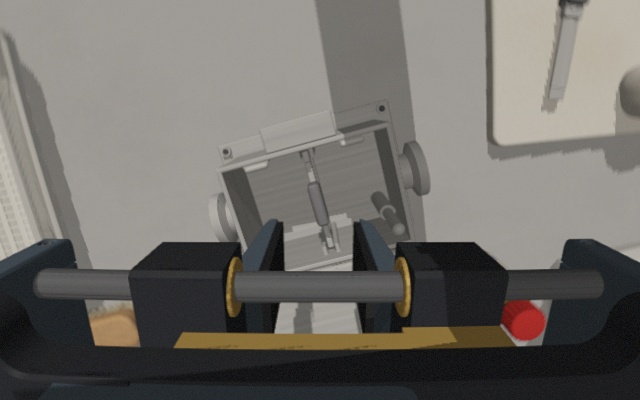

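The wrist picture looks into the open strainer: the plate edge-on with its dark tab at about (203,318), and a round stub standing at about (212,387) on the +y side. The opener lies on the board at upper right.

```bash
python3 - <<'E'
from h import *
np.set_printoptions(precision=4,suppress=True)
z=np.load('/tmp/wrist6.npz',allow_pickle=True); p,d,m=z['p'].astype(int),z['d'],z['m'].item()
P=cloud(m,d)
k=np.zeros(d.shape,bool); k[175:232,300:335]=1; k&=(P[...,2]>.071)&(P[...,2]<.09)
Q=P[k]; print(len(Q),np.median(Q[:,2])); r=cv2.minAreaRect((Q[:,:2]*1000).astype(np.float32)); print('tab',r)
k=np.zeros(d.shape,bool); k[185:240,365:412]=1; k&=(P[...,2]>.02)&(P[...,2]<.3)
k[:,:]=k
for a in range(190,240,6): print(a,[tuple((P[a,c]*1000).round().astype(int)) if np.isfinite(P[a,c,0]) else None for c in range(368,408,6)])
E
```

```text
541 0.07779733944435702
tab ((639.2374267578125, 43.646976470947266), (35.5243034362793, 10.084352493286133), 5.005162715911865)
190 [(np.int64(652), np.int64(93), np.int64(7)), (np.int64(652), np.int64(98), np.int64(9)), (np.int64(653), np.int64(104), np.int64(9)), (np.int64(654), np.int64(110), np.int64(9)), (np.int64(645), np.int64(109), np.int64(46)), (np.int64(639), np.int64(109), np.int64(74)), (np.int64(638), np.int64(112), np.int64(81))]
196 [(np.int64(657), np.int64(92), np.int64(9)), (np.int64(654), np.int64(96), np.int64(25)), (np.int64(652), np.int64(100), np.int64(34)), (np.int64(660), np.int64(110), np.int64(9)), (np.int64(653), np.int64(110), np.int64(38)), (np.int64(645), np.int64(110), np.int64(68)), (np.int64(643), np.int64(112), np.int64(80))]
202 [(np.int64(664), np.int64(91), np.int64(8)), (np.int64(656), np.int64(93), np.int64(37)), (np.int64(653), np.int64(97), np.int64(50)), (np.int64(653), np.int64(102), np.int64(54)), (np.int64(661), np.int64(111), np.int64(29)), (np.int64(652), np.int64(110), np.int64(63)), (np.int64(647), np.int64(112), np.int64(81))]
208 
[... 1237 characters left out ...]
)), (np.int64(673), np.int64(112), np.int64(67))]
232 [(np.int64(626), np.int64(70), np.int64(189)), (np.int64(626), np.int64(73), np.int64(189)), (np.int64(681), np.int64(94), np.int64(50)), (np.int64(681), np.int64(99), np.int64(53)), (np.int64(680), np.int64(103), np.int64(57)), (np.int64(661), np.int64(99), np.int64(108)), (np.int64(680), np.int64(113), np.int64(62))]
238 [(np.int64(626), np.int64(69), np.int64(196)), (np.int64(626), np.int64(72), np.int64(196)), (np.int64(626), np.int64(74), np.int64(197)), (np.int64(681), np.int64(96), np.int64(66)), (np.int64(680), np.int64(101), np.int64(70)), (np.int64(681), np.int64(105), np.int64(71)), (np.int64(680), np.int64(110), np.int64(74))]
```

Emit:
drive_tool(
  plan=[
    [[0,0,7.5,0,0,0,0.4],[0,0,7.1,0,0,0,0.4],[0,0,0,0,0,0,0.4],[0,0,0,0,0,0,0.4],[0,0,0,0,0,0,0.4],[0,0,0,0,0,0,0.4],[0,0,0,0,0,0,0.4],[0,0,0,0,0,0,0.4]],
  ],
)

```text
time: 23.25
tool_pos: [0.6409, 0.0442, 0.1713]
tcp_rot: [[-0.997, -0.08, -0.0], [-0.08, 0.997, 0.0], [0.0, 0.0, -1.0]]
force: [0.0, -0.3, -0.4]
width: 0.398
grasp_force: 0.0
```

Emit:
drive_tool(
  plan=[
    [[0,0,0.4,-1.5,-0.5,-20,0.4],[0,0,0,0,0,-25,0.4],[0,0,0,0,0,-25,0.4],[0,0,0,0,0,-25,0.4],[0,0,0,0,0,-15,0.4],[0,0,0,0,0,-9,0.4],[0,0,0,0,0,0,0.4],[0,0,0,0,0,0,0]],
  ],
  squeeze=40,
)

```text
time: 24.05
tool_pos: [0.64, 0.0437, 0.053]
tcp_rot: [[-0.996, -0.087, 0.001], [-0.087, 0.996, 0.0], [-0.001, 0.0, -1.0]]
force: [0.3, 0.8, 0.4]
width: 0.341
grasp_force: 0.0
```

Emit:
drive_tool(
  plan=[
    [[0,0,0,0,0,0,0],[0,0,0,0,0,0,0],[0,0,0,0,0,0,0],[0,0,0,0,0,0,0],[0,0,0,0,0,0,0],[0,0,0,0,0,0,0],[0,0,0,0,0,0,0],[0,0,0,0,0,0,0]],
  ],
)

```text
time: 24.85
tool_pos: [0.6399, 0.0437, 0.0532]
tcp_rot: [[-0.996, -0.087, 0.001], [-0.087, 0.996, 0.0], [-0.001, 0.0, -1.0]]
force: [-1.3, -0.1, 4.9]
width: 0.108
grasp_force: 40.0
```

Emit:
drive_tool(
  plan=[
    [[0,0,0,0,0,6,0],[0,0,0,0,0,10,0],[0,0,0,0,0,12,0],[0,0,0,0,0,14,0],[0,0,0,0,0,14,0],[0,0,0,0,0,14,0],[0,0,0,0,0,14,0],[0,0,0,0,0,14,0]],
  ],
)

```text
time: 25.65
tool_pos: [0.6395, 0.0437, 0.1518]
tcp_rot: [[-0.996, -0.087, 0.001], [-0.087, 0.996, 0.0], [-0.001, 0.0, -1.0]]
force: [0.3, -0.4, -1.1]
width: 0.109
grasp_force: 40.0
```

Emit:
drive_tool(
  plan=[
    [[0,0,0,0,0,25,0],[0,0,0,0,0,30,0],[0,0,0,0,0,25,0],[0,0,0,-5,-5,0,0],[0,0,-5,-8,-25,0,0],[0,0,-7,-8,-30,0,0],[0,0,-7,-8,-30,0,0],[0,0,-7,-8,-30,0,0]],
  ],
)

```text
time: 26.45
tool_pos: [0.6008, -0.0775, 0.2291]
tcp_rot: [[-0.932, 0.363, -0.003], [0.363, 0.932, 0.0], [0.003, -0.001, -1.0]]
force: [0.8, -0.3, -1.0]
width: 0.109
grasp_force: 40.0
```

```bash
python3 - <<'E'
from h import *
np.set_printoptions(precision=4,suppress=True)
o=bot.get_obs(); print(o['time'],o['tool_pos'],o['q'],o['width'],o['grasp_force'])
# table front edge from scene & side depth: discontinuity from z~0 to lower, along rows of constant y
for n in ['scene','side']:
    z=np.load('/tmp/%s.npz'%n,allow_pickle=True); P=cloud(z['m'].item(),z['d']); Q=P[np.isfinite(P[...,0])]
    Q=Q[(abs(Q[:,2])<.008)&(Q[:,0]>.1)&(Q[:,0]<.42)]
    E=[]
    for y in np.arange(-.5,.5,.02):
        s=Q[abs(Q[:,1]-y)<.01]
        if len(s)>10: E.append((y,np.percentile(s[:,0],1)))
    E=np.array(E); print(n,E[::4].round(3).tolist())
    g=abs(E[:,1]-np.median(E[:,1]))<.04
    for _ in range(5):
        a,b=np.polyfit(E[g,0],E[g,1],1); g=abs(E[:,1]-a*E[:,0]-b)<.008
    print('edge deg',np.degrees(np.arctan(a)),b,g.sum())
E
```

```text
26.45 [ 0.6008 -0.0775  0.2291] [-0.1471  0.3614  1.4632 -0.0002  1.3196 -1.3466] 0.10919253487259103 39.99693274497986
scene [[-0.5, 0.229], [-0.42, 0.23], [-0.34, 0.229], [-0.26, 0.229], [-0.18, 0.229], [-0.1, 0.103], [-0.02, 0.104], [0.06, 0.104], [0.14, 0.102], [0.22, 0.229], [0.3, 0.229], [0.38, 0.25], [0.46, 0.367]]
edge deg 0.010838726223671036 0.22950987302681142 27
side [[-0.5, 0.234], [-0.42, 0.231], [-0.34, 0.233], [-0.26, 0.232], [-0.18, 0.234], [-0.1, 0.105], [-0.02, 0.107], [0.06, 0.105], [0.14, 0.102], [0.22, 0.23], [0.3, 0.231], [0.38, 0.23], [0.46, 0.275]]
edge deg -0.20793297716646242 0.231460342970326 30
```

Emit:
drive_tool(
  plan=[
    [[0,0,-6.9,-5,-30,0,0],[0,0,-6.9,-6,-30,0,0],[0,0,-6.9,-6,-30,0,0],[0,0,-6.9,-6,-30,0,0],[0,0,-6.9,-6,-30,-5,0],[0,0,-6.9,-6,-30,-10,0],[0,0,-6.9,-6,-25,-10,0],[0,0,-6.9,-6,-20,-10,0]],
  ],
)

```text
time: 27.25
tool_pos: [0.5538, -0.3027, 0.1937]
tcp_rot: [[-0.233, 0.973, -0.002], [0.973, 0.233, 0.001], [0.001, -0.002, -1.0]]
force: [0.6, 0.4, -2.1]
width: 0.107
grasp_force: 40.0
```

Emit:
drive_tool(
  plan=[
    [[0,0,-6.9,-6,-12,-10,0],[0,0,-6.9,-3,-5,-10,0],[0,0,0,0,0,-5,0],[0,0,0,0,0,0,0],[0,0,0,0,0,0,0],[0,0,0,0,0,0,0],[0,0,0,0,0,0,0],[0,0,0,0,0,0,0]],
  ],
)

```text
time: 28.05
tool_pos: [0.5467, -0.3182, 0.1708]
tcp_rot: [[-0.001, 1.0, 0.001], [1.0, 0.001, -0.0], [-0.0, 0.001, -1.0]]
force: [-1.0, 0.2, -1.7]
width: 0.109
grasp_force: 40.0
```

```bash
python3 - <<'E'
from h import *
np.set_printoptions(precision=4,suppress=True)
o=bot.get_obs(); print(o['time'],o['tool_pos'],o['width'],o['grasp_force'],np.abs(o['qd']).max()); R=np.array(o['tcp_rot']); print('yaw toolx',np.degrees(np.arctan2(R[1,0],R[0,0])))
p,d,m=shot('side'); P=cloud(m,d)
k=(abs(P[...,0]-.547)<.04)&(abs(P[...,1]+.317)<.06)&(P[...,2]>.1)&(P[...,2]<.178); Q=P[k]; print(len(Q),Q.min(0),Q.max(0))
F=Q[Q[:,2]<.172]; a=np.linalg.lstsq(np.c_[F[:,1],F[:,2],np.ones(len(F))],F[:,0],rcond=None)[0]; print('x=a*y+b*z+c',a,'yaw err deg',np.degrees(np.arctan(a[0])),'tilt',np.degrees(np.arctan(a[1])))
save('fin',cv2.resize(p[60:260,200:480],(800,571),interpolation=cv2.INTER_CUBIC))
E
```

```text
28.05 [ 0.5467 -0.3182  0.1708] 0.10919679428578831 39.99965965747833 0.002569110838137979
yaw toolx 90.04823355347916
144 [ 0.5323 -0.3616  0.1216] [ 0.5598 -0.2668  0.1778]
x=a*y+b*z+c [0.0011 0.0192 0.5435] yaw err deg 0.06563219492160915 tilt 1.1011596018174539
```

View pics/fin.png

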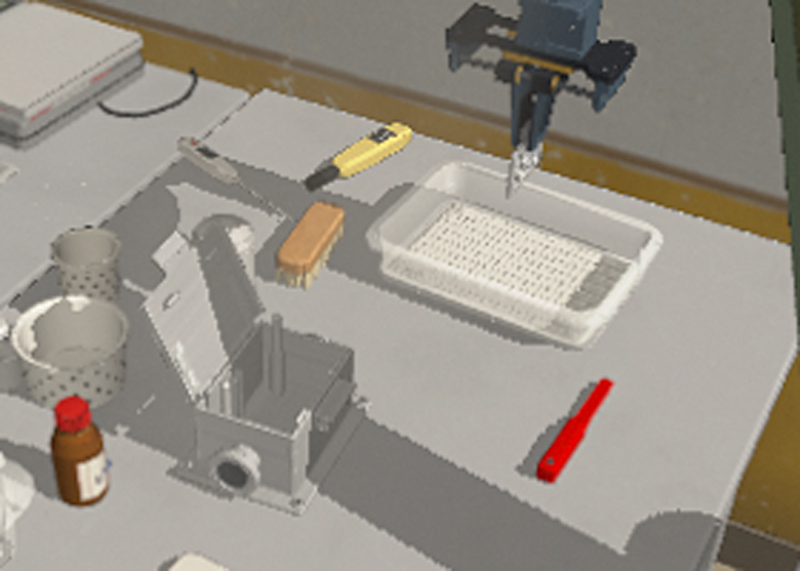

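The picture shows the cover fully open at (310,215), the strainer empty, and the plate hanging upright over the crate at about (165,525). The bystanders are untouched and the measured yaw is square to the front edge, so I hand in.

```bash
python3 -c "
from cell import bot
print(bot.sign_off())"
```

```text
the job is handed in; nothing more can be done
None
```

The job is handed in at about 28 s of the 69 s allowed: the cover was pried loose with the opener and now stands fully open, the opener is back on the board, and the filter plate is held upright over the crate, square to the table's front edge.

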